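# Uncouple the trailer tongue from its ball and hold it up

## Task

Rust and grit fall from the trailer coupler when it comes off, so first set the loose lid on the open bearing tin, seated level in its rim, and let go of it. Then take the spring latch's upright handle beside the coupler, pull it sideways, straight away from the coupler, until the bolt is clear of the ball, lift the tongue off the ball and finish while still gripping it, keeping the tongue still and raised at least 20 degrees. Keep the tin standing and leave the other things on the bench where they are.

Things in the scene. Friction and masses are not known exactly. Their poses are not given: they have to be found in the camera images.
- hitch: fixed bench stand of a trailer hitch: dark steel base plate 100 x 400 x 8, bolted to the bench. Origin on the bench straight under the ball; its y axis runs along the base plate from the ball to the tongue's pivot, z up; its x axis is the direction in which the latch is pulled. It stands in a different place and yaw each time, and never moves.
- ball_top (a point): top of the steel hitch ball, 72 above the bench; ball diameter 40, centre 52 above the bench, hidden under the coupler at the start
- pivot (a point): the tongue's pivot pin, 270 along hitch y from the ball and 60 above the bench; the pin runs along hitch x, between two upright cheeks 90 high
- coupler (a point): middle of the flat top of the coupler (dark steel cap 54 wide, 62 long, open underneath) at the free end of the tongue (steel tube 36 wide), over the ball; 82 above the bench at the start. Tongue and coupler about 0.8 kg; about 6 N at the latch handle lifts them.
- latch_grip (a point): point on the latch's upright steel handle to grip: the handle is a flat bar 14 thick (hitch x) and 24 wide (hitch y), its top 128 above the bench; this point lies 20 below the top, 108 above the bench, on the bar's centre line, 69 along hitch x from the ball's axis. The coupler's top is lower (82). Handle and bolt move along with the tongue when it rises, so the tongue can be lifted by this handle.
- latch (a joint): travel of the spring latch along hitch x, away from the coupler, m: 0 bolt under the ball (locked), clear of the ball from about 0.010, stop at 0.016. Spring 5 N at 0, about 11.5 N at the stop; it springs back when let go. While locked the tongue cannot be lifted.
- tongue (a joint): pitch of the tongue about the pivot, rad: 0 level on the ball, grows as the coupler rises, stop at 0.75 (43 degrees). It falls back when let go.
- tin_rim (a point): centre of the mouth of the open round aluminium tin, at rim height 56 above the bench; outside diameter 76, inside 70; loose, about 0.4 kg, some steel bearings at its bottom
- tin: the same tin, origin at the centre of its underside, z up
- lid_knob (a point): centre of the black knob of the tin's loose round lid. Lid: aluminium disc 82 across and 4 thick, under it a locating boss 63 across and 5 deep with bevelled edge that goes inside the rim; on top a knob 20 across and 24 high. The point is half-way up the knob, 21 above the lid's underside, 12 above the top of the disc; 16 above the rim when the lid is seated. Starts flat on the bench, 70 g.
- lid: the same lid, origin at the centre of its underside, z up
- wrench: a steel open-ended wrench lying flat, 170 long; bystander, to be left alone; origin on its underside or at its middle
- spare_ball: a spare steel hitch ball stud standing on its foot, 68 high, 40 across, standing loose; bystander, to be left alone; origin on its underside or at its middle
- tape_roll: a black roll of tape lying flat, 100 across, 24 high; bystander, to be left alone; origin on its underside or at its middle
- spray_can: a grey spray can, 60 across, 170 high; bystander, to be left alone; origin on its underside or at its middle
- screwdriver: a black-handled screwdriver lying flat; bystander, to be left alone; origin on its underside or at its middle
- bearing_race: a steel bearing ring lying flat, 48 across, 14 high; bystander, to be left alone; origin on its underside or at its middle
- mug: a white mug with handle, 80 across, 90 high; bystander, to be left alone; origin on its underside or at its middle
Mind the look-alikes: they are no part of the job. What is shaped like the tin but pink, purple or turquoise is not meant.

How it is judged (in metres and radians):
On the way, in this order (a step that is already met when the one before it is completed fails the run):
1. the lid lies seated and level on the tin, let go (horizontal distance between lid_knob and tin_rim below 0.006 m and z of lid_knob in the frame of tin_rim between 0.013 and 0.019 m and angle between each of lid_knob, tin_rim's own z axis and vertical below 0.06 rad and contact force between the fingers and lid below 0.05 N), for 0.3 s.
2. the latch is pulled clear of the ball with the tongue still down (value of joint latch above 0.009 m and value of joint tongue below 0.06 rad).
3. the tongue is up off the ball (value of joint tongue above 0.25 rad and contact force between the fingers and tongue above 1 N), for 0.1 s.
At the end, for the whole second after the job is handed in: The fingers still grip the latch or tongue (over 1 N) and hold the tongue still (under 0.05 rad/s), pitched up more than 0.34 rad (19.5 degrees); the lid lies on the tin untouched, within 6 mm of its centre, seated (knob centre 13 to 19 mm above the rim) and level within 0.06 rad, the tin upright (all of step 1 and value of joint tongue above 0.34 rad and velocity of joint tongue between -0.05 and 0.05 rad/s and contact force between the fingers and tongue above 1 N); the arm keeps its last pose, push and grip.
It fails at once if the tin is tipped over (angle between tin's own z axis and vertical above 0.35 rad).
It fails at once if a bystander is pushed away (40 mm) (distance of any of wrench, spare_ball, tape_roll, spray_can, screwdriver, bearing_race, mug from where it was at the start of the episode above 0.04 m).
It also fails if it takes over 54 s, if anything falls off the work surface, if the arm or the gripper's body presses on something with over 40 N, if the wrist force passes 120 N, or if a joint passes its speed limit or range.

## Robot

A 6-joint arm with a two-finger parallel gripper is mounted at the origin on the work surface. World frame = base frame: x ahead of the robot, y to its left, z up, the work surface at z = 0. Lengths are in m, angles in degrees, forces in N, time in s.
With the tool pointing down it reaches from about 0.25 to 0.725 m from the base axis. Payload 9.7 kg.
Tool frame: the origin (TCP) lies midway between the tips of the shut fingers; the grasp point (between the pads) lies 19 mm behind it; z points along the fingers, y is the line along which they close (so a half turn about z gives the same grasp; the last joint's range is limited). The gripper opens to 85 mm and grips with 20 to 120 N. Pads are 22 mm wide; open, the fingers measure 114 mm over their backs; the gripper's body (76 mm by 85 mm) begins 54 mm behind the grasp point. The pads swing forward as they close: fully open they stand 13 mm farther back than shut.
Start: joints at [-66.177, 4.979, 10.078, 95.1, 0, 90], TCP at [0.222, -0.503, 0.231] pointing down, gripper open.
Joint ranges: [-179.16, 179.16], [-48.56, 103.87], [-65.8, 70.77], [-126.05, 130.52], [-82.76, 87.17], [-180, 180]. Speed limits (degrees/s): [127.2, 127.2, 147.25, 180, 180, 180].

## Interface

Orientations are given as [roll, pitch, yaw] about the fixed x, y, z axes, in that order (R = Rz(yaw) Ry(pitch) Rx(roll)).
In Python, from workcell import bot gives the robot as it stands.
- The arm moves only by the shell command python3 -m crank 'ROWS' [FORCE]. ROWS is JSON, a list of rows, each an object with "gripper": the finger opening in mm, from 0 to 85.4; "travel": the shift along the tool's x, y, z in mm, a list of three; "twist": the turn, a rotation vector about the tool's x, y, z in rad, a list of three. In form: [{"gripper": gripper, "travel": [tx, ty, tz], "twist": [rx, ry, rz]}, ...]. A call has 1 to 12 rows; each row shifts and turns the commanded pose from where the row before left it, along the tool's axes as they then stand; what a row does not reach is not made up. A row lasts 1/8 s, in which the tool goes at most 62.5 mm and 10.7 degrees, less where a joint would pass 70% of its speed; a pose out of reach is approached as far as the arm can. A call is refused whole if a number of a shift passes 62.5 or a number of a turn 0.188, either way. A call with a gripper value outside its range is refused whole. The fingers move at their own pace and stop on an object; FORCE is the grip in N (left out, the last holds). Time passes only in rows, so rows that do not move let the fingers close. It gives the time, the measured TCP pose, the force, the opening and the grip force at its end, in the units of the state.
- bot.get_obs(): the state, without advancing time (a new reading comes with each control period).
- bot.camera(name): name is "scene" or "top" or "wrist"; returns the picture (400x640x3 uint8, red, green, blue); there is no depth.
- bot.calibration(name): a dict with "vfov" (degrees; the focal length in pixels is half the picture's height over the tangent of half this angle, whatever the lens; pixels are square), "cx", "cy" (the principal point, pixels), "k1" (the pictures are not rectified: a ray, as slopes to the right and down, at radius r is drawn at 1 + k1 r^2 times it, then the intrinsics apply), "camera_from_world" (4x4, takes a point from world to camera coordinates). Camera axes: x right, y down, z forward; pixel columns grow to the right and rows downward; lengths in m; the calibration is good to about 2 mm. A picture is of the moment at which its call begins: read the wrist's pose just before it. calibration takes no time and is no camera call; for the wrist camera it gives the pose at the moment of the call.
- bot.job_done(): hands the job in; it is judged then, once.
The state is a dict: "time": time; "q": joint angles; "qd": joint speeds; "joint_efforts": joint torques, N m; "ee_pos": TCP position; "tcp_rot": TCP orientation; "wrist_force": force on the tool from outside, world axes, zero at the start; "torque": the same for the moment, N m; "opening": finger opening in m; "grasp_force": force on a finger pad.
Only numpy, scipy, OpenCV 4.12 (cv2) and the standard library are available. Lean on these libraries where they do the work, as an engineer would, in place of code of your own. Each camera call takes 0.05 s, during which the arm holds its last target. There are 200 camera calls.

## Working session

There is one attempt and no reset: what is moved stays moved. The work goes in short steps, Python scripts to look and compute and a shell command to move; the robot and the scene stay as the last step left them, time stands still between calls to the robot, and variables do not carry over. Pictures are saved under pics/ and viewed, at most 10 in all, crops included, and the job is handed in when it is done.

```bash
mkdir -p pics
cat > h.py <<'E'
import numpy as np,cv2
from workcell import bot
def ray(cal,u,v):
    f=200/np.tan(np.radians(cal['vfov'])/2)
    K=np.array([[f,0,cal['cx']],[0,f,cal['cy']],[0,0,1.]])
    p=cv2.undistortPoints(np.array([[[u,v]]],float),K,np.array([cal['k1'],0,0,0.]))[0,0]
    M=np.array(cal['camera_from_world']);R=M[:3,:3]
    d=R.T@np.array([p[0],p[1],1.]);return -R.T@M[:3,3],d/np.linalg.norm(d)
def plane(cal,u,v,z):
    o,d=ray(cal,u,v);return o+d*(z-o[2])/d[2]
def tri(rays):
    A=sum(np.eye(3)-np.outer(d,d) for o,d in rays);b=sum((np.eye(3)-np.outer(d,d))@o for o,d in rays)
    p=np.linalg.solve(A,b);return p,[np.linalg.norm(np.cross(p-o,d)) for o,d in rays]
def proj(cal,P):
    M=np.array(cal['camera_from_world']);c=M[:3,:3]@np.array(P)+M[:3,3];s=c[:2]/c[2]
    f=200/np.tan(np.radians(cal['vfov'])/2);s=s*(1+cal['k1']*(s@s));return s*f+[cal['cx'],cal['cy']]
E
python3 - <<'E'
from h import *
for n in ['scene','top','wrist']:
    im=bot.camera(n); cv2.imwrite(f'pics/{n}0.png',im[:,:,::-1])
    c=bot.calibration(n);print(n,c['vfov'],c['cx'],c['cy'],c['k1'],np.round(c['camera_from_world'],3).tolist())
print(bot.get_obs())
E
```

```text
scene 48.73020448856853 319.57644378181055 201.335364876658 -0.00440707153595388 [[-0.697, 0.717, 0.017, 0.324], [0.364, 0.374, -0.853, -0.09], [-0.618, -0.588, -0.521, 1.663], [0.0, 0.0, 0.0, 1.0]]
top 52.15525794055736 316.6864145949815 199.55913539181734 0.014695690915679757 [[-0.01, -1.0, -0.004, 0.014], [-0.984, 0.011, -0.178, 0.491], [0.178, 0.002, -0.984, 1.049], [0.0, 0.0, 0.0, 1.0]]
wrist 63.83572379074118 317.63149158464995 206.43494856879363 -0.057200735395115075 [[0.403, -0.915, -0.001, -0.549], [-0.868, -0.382, 0.318, -0.041], [-0.291, -0.128, -0.948, 0.38], [0.0, 0.0, 0.0, 1.0]]
{'time': 0.15, 'q': array([-6.61777254e+01,  5.00355618e+00,  1.00450044e+01,  9.51001173e+01,
        9.22769586e-04,  9.00006252e+01]), 'qd': array([-0.01544085, -0.06568159,  0.11358605, -0.01799656,  0.02067083,
        0.00894872]), 'joint_efforts': array([ 8.30145163e-04, -5.20763111e+01,  4.65044153e+01,  1.37660527e-02,
        1.98824586e-05,  5.27447014e-06]), 'ee_pos': array([ 0.22207749, -0.50297602,  0.23074995]), 'tcp_rot': array([-1.79941331e+02, -9.22128917e-04,  2.38216485e+01]), 'wrist_force': array([ 0.07180952, -0.13644779,  0.28811921]), 'torque': array([-0.04648044,  0.02600257, -0.02173273]), 'grasp_force': 0.0, 'opening': 0.08549647617875564}
```

View pics/top0.png

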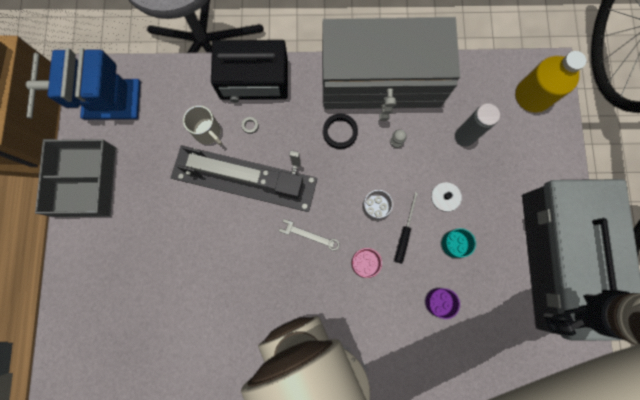

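View pics/scene0.png

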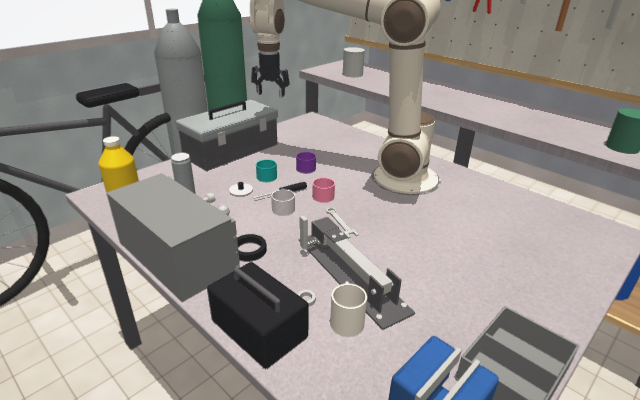

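The top view shows the plain aluminium tin at (377,205), with the pink (366,263), purple (443,303) and turquoise (459,243) look-alikes. The lid with its dark knob is at (446,196), the coupler at (290,183) and the upright latch handle at about (295,160). In the scene view the tin is at (284,202), the lid at (241,188) and the handle at (304,230). The tin meant is the uncoloured one, with bearings visible inside. I'll confirm that in an enlarged crop.

Run:
```python
import cv2,numpy as np
t=cv2.imread('pics/top0.png');s=cv2.imread('pics/scene0.png')
a=cv2.resize(t[140:225,265:475],None,fx=3.8,fy=3.8,interpolation=cv2.INTER_CUBIC)[:, :798]
b=cv2.resize(s[165:265,215:365],None,fx=2.7,fy=2.7,interpolation=cv2.INTER_CUBIC)
b=cv2.copyMakeBorder(b,0,0,0,a.shape[1]-b.shape[1],cv2.BORDER_CONSTANT)
m=np.vstack([a,b]);print(a.shape,m.shape);cv2.imwrite('pics/crop1.png',m)
```

```text
(323, 798, 3) (593, 798, 3)
```

View pics/crop1.png

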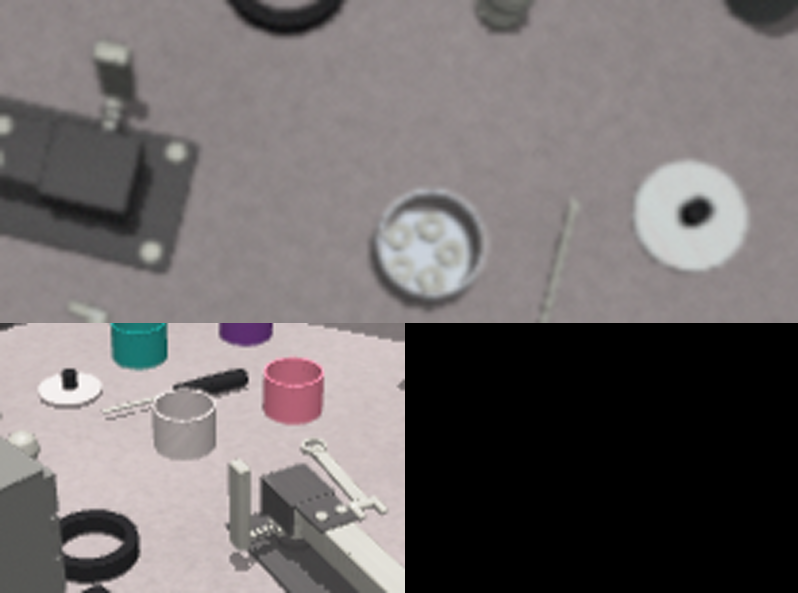

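The crop confirms the tin: the aluminium one with bearing rings inside, rim centre at top pixel (378,204). The lid knob is at top (448,195.5) and scene (240.6,186). The handle top is at top (295,152.6) and scene (303,217).

```bash
cat >> h.py <<'E'
def plate(name,im,cal):
    pass
E
python3 - <<'E'
from h import *
T=bot.calibration('top');S=bot.calibration('scene')
for n,a,b in [('rim',(378.4,203.9),(283.3,196.7)),('knob',(447.9,195.5),(240.6,185.9)),('disc',(446.8,196.3),(240.9,189.6)),('handletop',(295,152.6),(303.1,217.2))]:
    p,e=tri([ray(T,*a),ray(S,*b)]);print(n,p.round(4),np.round(e,4))
im=cv2.imread('pics/top0.png');g=cv2.cvtColor(im,cv2.COLOR_BGR2GRAY)
m=(g<85).astype(np.uint8)[140:220,165:325]
n,l,st,ce=cv2.connectedComponentsWithStats(m);i=1+np.argmax(st[1:,4])
c=np.argwhere(l==i)[:,::-1]+[165,140]
box=cv2.boxPoints(cv2.minAreaRect(c.astype(np.float32)));print(box,st[i])
P=np.array([plane(T,u,v,.008)[:2] for u,v in box]);print(P.round(4))
for k in range(4):
    d=P[(k+1)%4]-P[k];print(np.linalg.norm(d).round(3),np.degrees(np.arctan2(d[1],d[0])).round(2))
W=bot.calibration('wrist');print('tcp in cam',(np.array(W['camera_from_world'])@np.r_[bot.get_obs()['ee_pos'],1]).round(4))
for n,p in [('spare',(399,137)),('tape',(340,130)),('shelfbox corner',(323,105)),('can',(487,112))]:print(n,plane(T,*p,.03).round(3))
E
```

```text
rim [ 0.4766 -0.1546  0.048 ] [0.0007 0.0007]
knob [ 0.5029 -0.3496  0.0194] [0.0003 0.0003]
disc [ 0.503  -0.3507  0.0043] [0.001 0.001]
handletop [0.5968 0.0625 0.1265] [0.0008 0.0008]
[[170.66711 178.38283]
 [182.50827 129.19643]
 [320.4752  162.41069]
 [308.63403 211.59709]] [   6    6  146   65 3374]
[[ 0.5624  0.4152]
 [ 0.7058  0.389 ]
 [ 0.6037 -0.003 ]
 [ 0.4645  0.0313]]
0.146 -10.35
0.405 -104.6
0.143 166.2
0.396 75.7
tcp in cam [4.00e-04 3.24e-02 1.61e-01 1.00e+00]
spare [ 0.668 -0.222  0.03 ]
tape [ 0.691 -0.058  0.03 ]
shelfbox corner [ 0.765 -0.012  0.03 ]
can [ 0.738 -0.471  0.03 ]
```

```bash
python3 -m crank '[{"gripper":85,"travel":[40,-3.3,0],"twist":[0,0,0]},{"gripper":85,"travel":[40,-3.3,0],"twist":[0,0,0]},{"gripper":85,"travel":[40,-3.3,0],"twist":[0,0,0]},{"gripper":85,"travel":[40,-3.3,0],"twist":[0,0,0]},{"gripper":85,"travel":[40,-3.3,5],"twist":[0,0,0]},{"gripper":85,"travel":[40,-3.3,10],"twist":[0,0,0]},{"gripper":85,"travel":[40,-3.3,10],"twist":[0,0,0]},{"gripper":85,"travel":[39,-3.4,6],"twist":[0,0,0]},{"gripper":85,"travel":[0,0,0],"twist":[0,0,0]},{"gripper":85,"travel":[0,0,0],"twist":[0,0,0]}]' 30
python3 - <<'E'
from h import *
o=bot.get_obs();c=bot.calibration('wrist');im=bot.camera('wrist')[:,:,::-1];cv2.imwrite('pics/w1.png',im)
print(o['ee_pos'],o['tcp_rot'],proj(c,[.503,-.35,.033]))
E
```

```text
time: 1.4
ee_pos: [0.5029, -0.3501, 0.2001]
tcp_rot: [-180.0, 0.0, 23.8]
wrist_force: [0.7, 0.6, -0.1]
opening: 0.0848
grasp_force: 0.0
[ 0.50294348 -0.35012644  0.20011375] [-1.79978272e+02  3.16643646e-02  2.38406886e+01] [317.95531502 185.40593014]
```

View pics/w1.png

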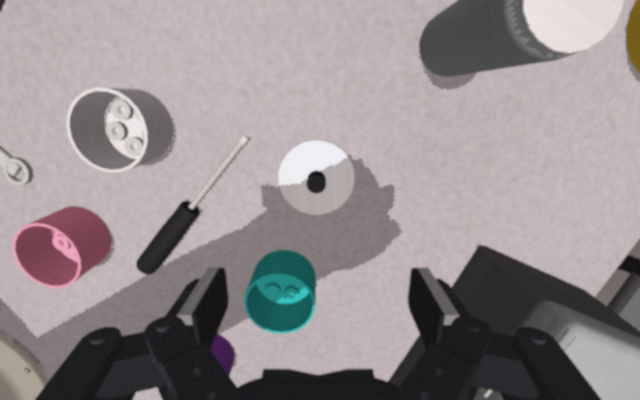

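The wrist view shows the lid at (316,177) with its knob at (316,181), and the tin's rim around (107,129). I'll refine both by triangulation and contour fits.

Run:
```python
from h import *
o=bot.get_obs();c=bot.calibration('wrist');T=bot.calibration('top');S=bot.calibration('scene')
im=cv2.imread('pics/w1.png');g=cv2.cvtColor(im,cv2.COLOR_BGR2GRAY)
def blob(m,x0,y0):
    n,l,st,ce=cv2.connectedComponentsWithStats(m.astype(np.uint8));i=1+np.argmax(st[1:,4]);return ce[i]+[x0,y0],st[i]
k,st=blob(g[160:205,295:340]<60,295,160);print('knob',k,st)
p,e=tri([ray(c,*k),ray(T,447.9,195.5),ray(S,240.6,185.9)]);print(p.round(4),np.round(e,4))
print('knob on z=.021',plane(c,*k,.021).round(4))
# tin rim: bright pixels inside/near, fit hull ellipse
sub=g[75:185,55:185];m=(sub>205).astype(np.uint8)
cs,_=cv2.findContours(m,0,1);cs=[q for q in cs if len(q)>15]
for q in cs:
    h=cv2.convexHull(q);
    if len(h)>5: print('ell',np.add(cv2.fitEllipse(h)[0],[55,75]),cv2.fitEllipse(h)[1:],cv2.boundingRect(q))
p,e=tri([ray(c,107.5,129),ray(T,378.4,203.9),ray(S,283.3,196.7)]);print('rim',p.round(4),np.round(e,4))
print(plane(c,107.5,129,.056).round(4),plane(T,378.4,203.9,.056).round(4))
d=cv2.boundingRect((g[130:225,265:370]>215).astype(np.uint8));print(d)
```

```text
knob [316.00363636 181.75272727] [ 13  12  17  20 275]
[ 0.5028 -0.349   0.0199] [0.0007 0.0007 0.0003]
knob on z=.021 [ 0.5026 -0.3483  0.021 ]
ell [106.10023117 129.6625061 ] ((74.83940124511719, 89.56370544433594), 143.8197479248047) (11, 12, 81, 86)
rim [ 0.4778 -0.1526  0.05  ] [0.002  0.0024 0.0009]
[ 0.4807 -0.1541  0.056 ] [ 0.4757 -0.1539  0.056 ]
(13, 11, 69, 44)
```

```bash
python3 -m crank '[{"gripper":60,"travel":[0.5,-1.1,45],"twist":[0,0,0]},{"gripper":60,"travel":[0,0,45],"twist":[0,0,0]},{"gripper":60,"travel":[0,0,45],"twist":[0,0,0]},{"gripper":50,"travel":[0,0,35],"twist":[0,0,0]},{"gripper":40,"travel":[0,0,17],"twist":[0,0,0]},{"gripper":10,"travel":[0,0,0],"twist":[0,0,0]},{"gripper":10,"travel":[0,0,0],"twist":[0,0,0]},{"gripper":10,"travel":[0,0,0],"twist":[0,0,0]},{"gripper":10,"travel":[0,0,0],"twist":[0,0,0]}]' 30
```

```text
time: 2.58
ee_pos: [0.5037, -0.3491, 0.0142]
tcp_rot: [179.9, -0.0, 23.8]
wrist_force: [0.3, -0.4, -1.8]
opening: 0.0188
grasp_force: 30.3
```

```bash
python3 -m crank '[{"gripper":10,"travel":[0,0,-30],"twist":[0,0,0]},{"gripper":10,"travel":[0,0,-50],"twist":[0,0,0]},{"gripper":10,"travel":[0,0,-50],"twist":[0,0,0]},{"gripper":10,"travel":[8,-29,-40],"twist":[0,0,0]},{"gripper":10,"travel":[11,-38,-15],"twist":[0,0,0]},{"gripper":10,"travel":[9.5,-30,0],"twist":[0,0,0]},{"gripper":10,"travel":[0,0,0],"twist":[0,0,0]},{"gripper":10,"travel":[0,0,0],"twist":[0,0,0]}]'
python3 - <<'E'
from h import *
o=bot.get_obs();c=bot.calibration('wrist');im=bot.camera('wrist')[:,:,::-1];cv2.imwrite('pics/w2.png',im)
np.save('c2.npy',c,allow_pickle=True)
print(o['ee_pos'],o['tcp_rot'],proj(c,[.478,-.154,.056]),o['opening'])
E
```

```text
time: 3.58
ee_pos: [0.4903, -0.2489, 0.1984]
tcp_rot: [180.0, -0.0, 23.8]
wrist_force: [0.1, -0.2, -1.1]
opening: 0.0185
grasp_force: 30.4
[ 0.49032984 -0.24886083  0.1984388 ] [ 1.79970065e+02 -7.21133611e-03  2.38417665e+01] [216.10185254 163.75442506] 0.018539084377918548
```

View pics/w2.png

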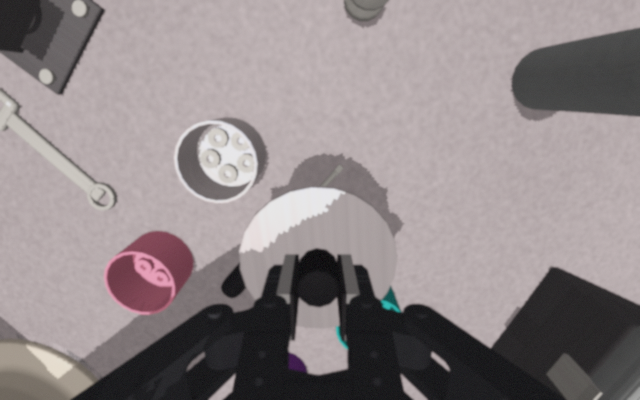

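The lid is held level in the fingers at (317,258), and the tin's rim is clear at about (216,161).

Run:
```python
from h import *
c=np.load('c2.npy',allow_pickle=True).item();T=bot.calibration('top');S=bot.calibration('scene')
g=cv2.cvtColor(cv2.imread('pics/w2.png'),cv2.COLOR_BGR2GRAY)
x0,y0=165,108;sub=g[y0:212,x0:272]
# per angle: outermost bright pixel radius from approx centre
pts=[]
for th in np.linspace(0,2*np.pi,180,endpoint=False):
    best=None
    for r in np.arange(34,48,.25):
        u,v=216.5+r*np.cos(th),161+r*np.sin(th)
        if cv2.getRectSubPix(g,(1,1),(u,v))[0,0]>=212: best=(u,v)
    if best: pts.append(best)
pts=np.array(pts,np.float32);e=cv2.fitEllipse(pts);print(len(pts),e)
for z in (.052,.056):
    P=np.array([plane(c,u,v,z)[:2] for u,v in pts])
    A=np.c_[2*P,np.ones(len(P))];s=np.linalg.lstsq(A,(P**2).sum(1),rcond=None)[0];R=np.sqrt(s[2]+s[:2]@s[:2]);
    print(z,s[:2].round(4),'R',R.round(4),'res',np.std(np.linalg.norm(P-s[:2],axis=1)-R).round(4))
p,er=tri([ray(c,*e[0]),ray(T,378.4,203.9),ray(S,283.3,196.7)]);print(p.round(4),np.round(er,4))
# lid disc in hand
h=bot.get_obs()['ee_pos'];print('lidtop expected px',proj(c,h-[0,0,.005]))
# hitch bolts seen
for b in [(79,8),(46,76)]: print(plane(c,*b,.012).round(4))
```

```text
180 ((214.9292755126953, 161.41075134277344), (77.01280975341797, 84.89286804199219), 134.77938842773438)
0.052 [ 0.477  -0.1518] R 0.0373 res 0.0002
0.056 [ 0.4783 -0.1527] R 0.0368 res 0.0002
[ 0.4773 -0.1528  0.0495] [0.0019 0.0021 0.0006]
lidtop expected px [318.79073351 265.9522979 ]
[0.554 0.025 0.012]
[0.4807 0.0439 0.012 ]
```

```bash
python3 -m crank '[{"gripper":10,"travel":[9.6,-31,0],"twist":[0,0,0]},{"gripper":10,"travel":[9.5,-31,0],"twist":[0,0,0]},{"gripper":10,"travel":[9.5,-29.9,20],"twist":[0,0,0]},{"gripper":10,"travel":[0,0,40],"twist":[0,0,0]},{"gripper":10,"travel":[0,0,45],"twist":[0,0,0]},{"gripper":10,"travel":[0,0,0],"twist":[0,0,0]},{"gripper":10,"travel":[0,0,0],"twist":[0,0,0]}]'
python3 - <<'E'
from h import *
o=bot.get_obs();c=bot.calibration('wrist');im=bot.camera('wrist')[:,:,::-1];cv2.imwrite('pics/w3.png',im)
s=bot.camera('scene')[:,:,::-1];cv2.imwrite('pics/s3.png',s);np.save('c3.npy',c,allow_pickle=True)
print(o['ee_pos'],o['tcp_rot'])
b=cv2.resize(s[150:235,235:335],None,fx=4,fy=4,interpolation=cv2.INTER_CUBIC);a=im[50:390,150:550]
cv2.imwrite('pics/m3.png',np.hstack([a,b]))
E
```

```text
time: 4.5
ee_pos: [0.4798, -0.1536, 0.0949]
tcp_rot: [180.0, -0.1, 23.8]
wrist_force: [0.4, -0.3, 0.4]
opening: 0.0185
grasp_force: 30.4
[ 0.47984376 -0.15363     0.09487527] [ 1.79951994e+02 -5.31391136e-02  2.37830065e+01]
```

View pics/m3.png

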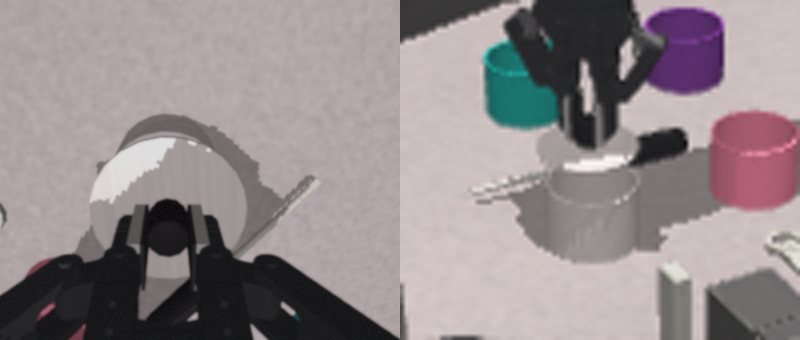

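The lid hangs level over the tin. In the scene crop it looks about 1.5 px left of the rim, so I'll measure that offset.

Run:
```python
from h import *
S=bot.calibration('scene');c=np.load('c3.npy',allow_pickle=True).item()
s=cv2.cvtColor(cv2.imread('pics/s3.png'),cv2.COLOR_BGR2GRAY);s0=cv2.cvtColor(cv2.imread('pics/scene0.png'),cv2.COLOR_BGR2GRAY)
for r in (185,186,187,188,190,194,198,200,204): print(r,s[r,266:300].tolist())
print('s0');
for r in (196,198,200,203): print(r,s0[r,266:300].tolist())
w=cv2.cvtColor(cv2.imread('pics/w3.png'),cv2.COLOR_BGR2GRAY)
for col in (300,318,340): print(col,w[155:200,col].tolist())
for t in [(.4783,-.1527),(.476,-.150)]:
    print(t,proj(S,[*t,.056]),proj(S,[*t,.0]),'front rim wrist',proj(c,[t[0]+.038*.915,t[1]+.038*.404,.056]))
print('lid',proj(S,[.4788,-.1530,.0855]))
```

```text
185 [196, 196, 197, 171, 160, 158, 159, 160, 159, 160, 159, 136, 110, 49, 31, 30, 29, 52, 115, 107, 108, 154, 157, 157, 156, 153, 152, 154, 108, 47, 35, 32, 34, 33]
186 [197, 198, 199, 169, 159, 159, 159, 159, 159, 160, 158, 156, 157, 95, 63, 51, 49, 49, 119, 124, 144, 158, 157, 158, 155, 152, 153, 155, 125, 50, 33, 31, 32, 31]
187 [198, 200, 199, 164, 158, 158, 160, 160, 159, 157, 156, 157, 157, 157, 133, 110, 106, 105, 153, 157, 157, 158, 157, 156, 154, 153, 155, 156, 106, 43, 33, 32, 31, 31]
188 [197, 198, 198, 175, 159, 159, 160, 159, 157, 156, 157, 158, 158, 159, 157, 157, 155, 156, 157, 158, 179, 181, 180, 178, 177, 157, 175, 148, 64, 33, 30, 30, 28, 29]
190 [197, 197, 196, 197, 166, 172, 155, 158, 157, 156, 180, 182, 182, 181, 236, 238, 239, 239, 239, 239, 240, 238, 236, 235, 232, 202, 106, 42, 40, 39, 58, 68, 82, 83]
194 [146, 132, 127, 135, 145, 135, 136, 118, 120, 124, 128, 131, 134, 134, 135, 136, 139, 137, 136, 136, 136, 134, 133, 131, 130, 128, 123, 121, 140, 122, 119, 117, 118, 120]
198 [118, 117, 118, 116, 117, 115, 128, 145, 128, 128, 129, 129, 132, 133, 135, 135, 136
[... 1379 characters left out ...]
3, 171, 170, 168, 168, 167, 167, 157, 131, 108, 103, 103, 103, 100, 100, 100, 99, 100, 101, 100, 99, 100, 100, 101, 106, 123, 143, 158, 158, 149, 137, 162, 199, 218, 221, 223, 222, 222, 222, 222, 220, 210, 184, 165]
340 [171, 170, 171, 171, 172, 172, 172, 170, 169, 167, 166, 166, 158, 140, 119, 105, 100, 99, 99, 98, 99, 100, 99, 99, 98, 98, 99, 100, 100, 99, 108, 127, 144, 146, 139, 163, 198, 214, 209, 188, 165, 158, 156, 156, 155]
(0.4783, -0.1527) [283.01577913 194.91731378] [283.45917291 209.52363463] front rim wrist [315.5663392  180.47168269]
(0.476, -0.15) [284.10583926 194.96989382] [284.527444   209.57685618] front rim wrist [309.72234199 182.18166827]
lid [282.59537356 187.0006426 ]
```

Run:
```python
from h import *
from scipy.optimize import least_squares
c=np.load('c3.npy',allow_pickle=True).item()
w=cv2.GaussianBlur(cv2.cvtColor(cv2.imread('pics/w3.png'),cv2.COLOR_BGR2GRAY),(3,1),0).astype(float)
rim=[];disc=[]
for col in range(272,352):
    v=w[:,col];i=160
    while v[i]>120 and i<200:i+=1
    while v[i]<125 and i<215:i+=1
    r=i-1+(125-v[i-1])/(v[i]-v[i-1])
    j=i+1+np.argmax(v[i:i+3]); k=j+np.argmin(v[j:j+6]); m=k
    while v[m]<175 and m<k+8:m+=1
    rim.append((col,r))
    if v[m]>=175: disc.append((col,m-1+(175-v[m-1])/(v[m]-v[m-1])))
print(np.round(rim[::10],1).tolist(),np.round(disc[::10],1).tolist())
for n,pts,z,R in [('rim',rim,.056,.038),('disc',disc,.0897,.041),('disc-top',disc,.0887,.041)]:
    P=np.array([plane(c,u,v,z)[:2] for u,v in pts])
    s=least_squares(lambda q:np.linalg.norm(P-q,axis=1)-R,[.478,-.153],loss='soft_l1',f_scale=.0005);print(n,s.x.round(4),np.std(s.fun).round(5))
```

```text
[[272.0, 198.8], [282.0, 190.4], [292.0, 185.2], [302.0, 182.7], [312.0, 180.8], [322.0, 181.4], [332.0, 183.1], [342.0, 186.6]] [[272.0, 199.4], [282.0, 195.1], [292.0, 190.9], [302.0, 188.7], [312.0, 187.0], [322.0, 187.5], [343.0, 191.2]]
rim [ 0.4779 -0.1527] 0.00027
disc [ 0.4804 -0.1527] 0.00022
disc-top [ 0.4801 -0.1528] 0.00022
```

```bash
python3 -m crank '[{"gripper":10,"travel":[-1.7,-2.4,0],"twist":[0,0,0]},{"gripper":10,"travel":[0,0,10],"twist":[0,0,0]},{"gripper":10,"travel":[0,0,8],"twist":[0,0,0]},{"gripper":10,"travel":[0,0,5],"twist":[0,0,0]},{"gripper":10,"travel":[0,0,4],"twist":[0,0,0]},{"gripper":10,"travel":[0,0,0],"twist":[0,0,0]}]'
```

```text
time: 5.35
ee_pos: [0.4765, -0.1514, 0.0659]
tcp_rot: [-180.0, 0.0, 23.8]
wrist_force: [-0.5, 0.4, -0.1]
opening: 0.0188
grasp_force: 30.4
```

```bash
python3 -m crank '[{"gripper":10,"travel":[0,0,1],"twist":[0,0,0]},{"gripper":10,"travel":[0,0,0],"twist":[0,0,0]},{"gripper":40,"travel":[0,0,0],"twist":[0,0,0]},{"gripper":50,"travel":[0,0,0],"twist":[0,0,0]},{"gripper":50,"travel":[0,0,-10],"twist":[0,0,0]},{"gripper":50,"travel":[0,0,-30],"twist":[0,0,0]},{"gripper":50,"travel":[0,0,-50],"twist":[0,0,0]},{"gripper":50,"travel":[0,0,-50],"twist":[0,0,0]},{"gripper":50,"travel":[0,0,0],"twist":[0,0,0]}]'
python3 - <<'E'
from h import *
o=bot.get_obs();c=bot.calibration('wrist');im=bot.camera('wrist')[:,:,::-1];cv2.imwrite('pics/w4.png',im)
s=bot.camera('scene')[:,:,::-1];t=bot.camera('top')[:,:,::-1];cv2.imwrite('pics/s4.png',s);cv2.imwrite('pics/t4.png',t);np.save('c4.npy',c,allow_pickle=True)
print(o['ee_pos'],o['tcp_rot'])
b=cv2.resize(s[165:225,245:320],None,fx=5,fy=5,interpolation=cv2.INTER_CUBIC);a=cv2.resize(im,(480,300))
cv2.imwrite('pics/m4.png',np.hstack([cv2.resize(im[:, :],(425,300)),b]))
E
```

```text
time: 6.48
ee_pos: [0.4782, -0.1519, 0.2102]
tcp_rot: [179.7, -0.3, 23.8]
wrist_force: [0.7, -0.2, -0.4]
opening: 0.05
grasp_force: 0.0
[ 0.47818266 -0.15193013  0.21024407] [179.72563745  -0.3095704   23.82549893]
```

View pics/m4.png

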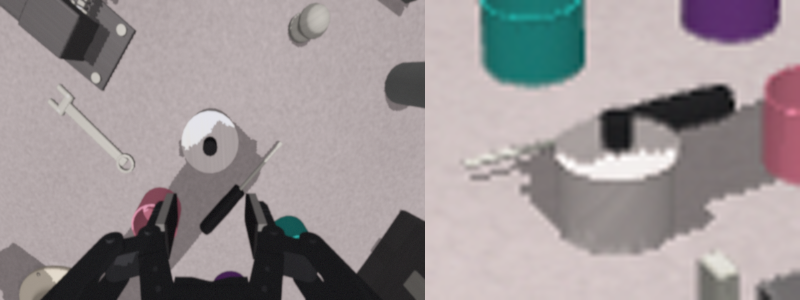

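The lid is seated level on the tin, with its knob central in both views. Next is the latch.

```bash
python3 -m crank '[{"gripper":50,"travel":[37,-29,-6],"twist":[0,0,0]},{"gripper":50,"travel":[37,-29,-6],"twist":[0,0,0]},{"gripper":50,"travel":[37,-29,-6],"twist":[0,0,0]},{"gripper":50,"travel":[37,-29,-6],"twist":[0,0,0]},{"gripper":50,"travel":[37,-29,-6],"twist":[0,0,0]},{"gripper":50,"travel":[0,0,0],"twist":[0,0,-0.18]},{"gripper":50,"travel":[0,0,0],"twist":[0,0,-0.18]},{"gripper":50,"travel":[0,0,0],"twist":[0,0,-0.18]},{"gripper":50,"travel":[0,0,0],"twist":[0,0,-0.18]},{"gripper":50,"travel":[0,0,0],"twist":[0,0,-0.18]},{"gripper":50,"travel":[0,0,0],"twist":[0,0,0]},{"gripper":50,"travel":[0,0,0],"twist":[0,0,0]}]'
python3 - <<'E'
from h import *
o=bot.get_obs();c=bot.calibration('wrist');im=bot.camera('wrist')[:,:,::-1];cv2.imwrite('pics/w5.png',im)
np.save('c5.npy',c,allow_pickle=True)
print(o['ee_pos'],o['tcp_rot'],proj(c,[.5968,.0625,.1265]),o['q'])
E
```

```text
time: 8.12
ee_pos: [0.5871, 0.0559, 0.2346]
tcp_rot: [-179.9, 0.0, 75.2]
wrist_force: [-0.3, 0.2, -0.5]
opening: 0.0505
grasp_force: 0.0
[0.58714173 0.05588576 0.23458808] [-1.79938189e+02  2.13590379e-02  7.51585855e+01] [327.40358269 193.7683226 ] [5.43651885e+00 1.07391079e+01 1.68525472e+01 9.61788223e+01
 1.38702597e-03 1.10277944e+02]
```

View pics/w5.png

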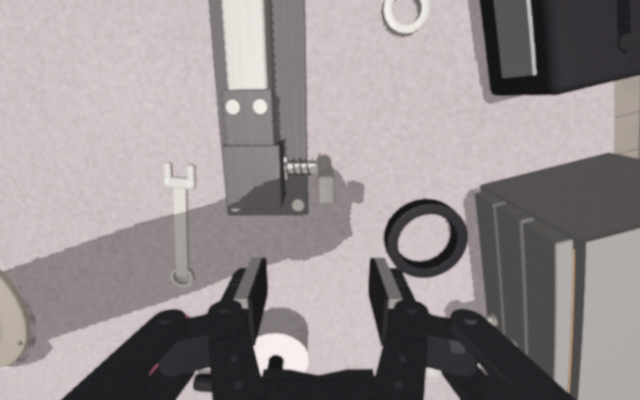

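The wrist view shows the latch handle's top face at x 318–334, y 178–203. The coupler top is at (253,175), and the base plate's right edge runs from (304,0) to (307,205).

Run:
```python
from h import *
c=np.load('c5.npy',allow_pickle=True).item();T=bot.calibration('top');S=bot.calibration('scene');o=bot.get_obs()
g=cv2.cvtColor(cv2.imread('pics/w5.png'),cv2.COLOR_BGR2GRAY)
for r in (170,185,195): print(r,g[r,310:345].tolist())
print(g[165:212,326].tolist())
def az(a,b,z):
    d=plane(c,*a,z)[:2]-plane(c,*b,z)[:2];return np.degrees(np.arctan2(d[1],d[0])).round(2)
# plate right edge, tongue edges via row profiles
e=[]
for r in list(range(5,140,5)):
    v=cv2.GaussianBlur(g,(3,3),0)[r,290:318].astype(int);e.append((290+np.argmax(np.diff(v))+.5,r))
e=np.array(e);L=cv2.fitLine(e.astype(np.float32),cv2.DIST_HUBER,0,.01,.01).ravel();print(L)
f=lambda y:(L[2]+L[0]/L[1]*(y-L[3]),y)
print('plate edge az',az(f(5),f(140),.008))
for r in (10,80): print(r,np.where(np.diff((g[r,200:290]>150).astype(int)))[0]+200)
for z in (.1265,.128):print(plane(c,326,190,z).round(4))
p,er=tri([ray(c,326,190),ray(T,295,152.6),ray(S,303.1,217.2)]);print(p.round(4),np.round(er,4))
```

```text
170 [148, 155, 160, 158, 158, 158, 152, 137, 119, 109, 111, 112, 109, 107, 106, 106, 108, 106, 106, 106, 107, 106, 114, 126, 140, 149, 158, 174, 187, 191, 194, 194, 193, 194, 196]
185 [133, 132, 132, 130, 129, 130, 128, 130, 141, 151, 159, 163, 164, 163, 161, 160, 159, 159, 158, 158, 156, 153, 146, 136, 130, 131, 136, 136, 135, 135, 134, 133, 131, 131, 134]
195 [133, 133, 134, 134, 133, 133, 133, 131, 141, 149, 158, 162, 165, 165, 165, 163, 163, 163, 161, 160, 157, 155, 149, 139, 128, 127, 132, 132, 133, 134, 134, 135, 136, 136, 136]
[114, 112, 108, 107, 109, 108, 106, 107, 107, 108, 114, 127, 141, 151, 157, 159, 160, 161, 161, 161, 159, 160, 160, 161, 161, 161, 163, 163, 162, 163, 163, 163, 162, 162, 161, 161, 158, 151, 140, 129, 130, 132, 133, 131, 132, 132, 133]
[1.2335778e-02 9.9992388e-01 3.0600000e+02 8.0500000e+01]
plate edge az 75.3
10 [208 221 263]
80 [215 226 266]
[0.5965 0.0659 0.1265]
[0.5966 0.0663 0.128 ]
[0.5968 0.0637 0.1263] [0.0021 0.0018 0.0005]
```

```bash
python3 -m crank '[{"gripper":50,"travel":[11.2,7,0],"twist":[0,0,0]},{"gripper":50,"travel":[0,0,40],"twist":[0,0,0]},{"gripper":50,"travel":[0,0,45],"twist":[0,0,0]},{"gripper":50,"travel":[0,0,35],"twist":[0,0,0]},{"gripper":50,"travel":[0,0,23],"twist":[0,0,0]},{"gripper":50,"travel":[0,0,0],"twist":[0,0,0]},{"gripper":5,"travel":[0,0,0],"twist":[0,0,0]},{"gripper":5,"travel":[0,0,0],"twist":[0,0,0]},{"gripper":5,"travel":[0,0,0],"twist":[0,0,0]},{"gripper":5,"travel":[0,0,0],"twist":[0,0,0]}]' 80
```

```text
time: 9.43
ee_pos: [0.5969, 0.0654, 0.0939]
tcp_rot: [180.0, -0.1, 75.4]
wrist_force: [-5.2, 1.5, 5.3]
opening: 0.0132
grasp_force: 78.0
```

```bash
python3 -m crank '[{"gripper":5,"travel":[0,3.5,0],"twist":[0,0,0]},{"gripper":5,"travel":[0,3.5,0],"twist":[0,0,0]},{"gripper":5,"travel":[0,3.5,0],"twist":[0,0,0]},{"gripper":5,"travel":[0,3,0],"twist":[0,0,0]},{"gripper":5,"travel":[0,0,0],"twist":[0,0,0]},{"gripper":5,"travel":[0,0,0],"twist":[0,0,0]}]'
```

```text
time: 10.18
ee_pos: [0.6092, 0.0622, 0.0938]
tcp_rot: [-179.9, -0.1, 75.4]
wrist_force: [-9.1, 3.0, 7.4]
opening: 0.0129
grasp_force: 78.3
```

```bash
python3 -m crank '[{"gripper":5,"travel":[0,1.5,0],"twist":[0,0,0]},{"gripper":5,"travel":[0,0,0],"twist":[0,0,0]},{"gripper":5,"travel":[1,0,-6.7],"twist":[0,-0.025,0]},{"gripper":5,"travel":[2,0,-13.4],"twist":[0,-0.05,0]},{"gripper":5,"travel":[0,0,0],"twist":[0,0,0]}]'
```

```text
time: 10.8
ee_pos: [0.6107, 0.0649, 0.1128]
tcp_rot: [-179.8, 4.4, 75.4]
wrist_force: [-11.8, -1.2, -4.2]
opening: 0.0128
grasp_force: 78.3
```

```bash
python3 -m crank '[{"gripper":5,"travel":[2,0,-13.4],"twist":[0,-0.05,0]},{"gripper":5,"travel":[2,0,-13.4],"twist":[0,-0.05,0]},{"gripper":5,"travel":[2,0,-13.4],"twist":[0,-0.05,0]},{"gripper":5,"travel":[2,0,-13.4],"twist":[0,-0.05,0]},{"gripper":5,"travel":[2,0,-13.4],"twist":[0,-0.05,0]},{"gripper":5,"travel":[2,0,-13.4],"twist":[0,-0.05,0]},{"gripper":5,"travel":[2,0,-13.4],"twist":[0,-0.05,0]},{"gripper":5,"travel":[2,0,-13.4],"twist":[0,-0.05,0]},{"gripper":5,"travel":[0,0,0],"twist":[0,0,0]},{"gripper":5,"travel":[0,0,0],"twist":[0,0,0]},{"gripper":5,"travel":[0,0,0],"twist":[0,0,0]},{"gripper":5,"travel":[0,0,0],"twist":[0,0,0]}]'
python3 - <<'E'
from h import *
o=bot.get_obs();s=bot.camera('scene')[:,:,::-1];t=bot.camera('top')[:,:,::-1]
cv2.imwrite('pics/m6.png',np.hstack([cv2.resize(s[130:330,200:420],(396,360)),cv2.resize(t[100:300,180:400],(396,360))]))
print(o['ee_pos'],o['tcp_rot'],o['qd'].round(2))
E
```

```text
time: 12.3
ee_pos: [0.6214, 0.1047, 0.2122]
tcp_rot: [-179.8, 27.3, 75.4]
wrist_force: [-11.3, -3.3, -1.2]
opening: 0.0131
grasp_force: 79.0
[0.62144678 0.10470604 0.21215277] [-179.81222926   27.25072561   75.44717229] [ 0.04 -0.05 -0.06 -0.03  0.05  0.02]
```

View pics/m6.png

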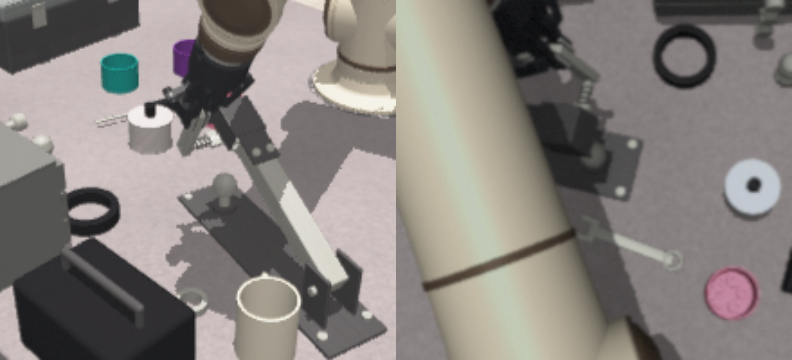

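The tongue is raised about 27° off the ball and still gripped. The lid is seated on the tin and the bystanders haven't moved.

```bash
python3 -c "
from workcell import bot
print(bot.job_done())"
```

```text
the job is handed in; nothing more can be done
None
```

I handed the job in with the lid seated on the tin and let go, and the latch pulled clear; the gripper still holds the tongue still at about 27°, nothing else looked moved in the last pictures, and I got no verdict back.

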